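# Pull-test two hanging pegs and reject the failed one

## Robot

A 6-joint arm with a two-finger parallel gripper is mounted at the origin on a cart in front of the work surface, level with it; the furniture and walls round the work are solid. World frame = base frame: x ahead of the robot, y to its left, z up, the work surface at z = 0. Lengths are in m, angles in rad, forces in N, time in s.
With the tool pointing down it reaches from about 0.35 to 0.975 m from the base axis. Payload 4.9 kg.
Tool frame: the origin (TCP) lies on the front face of the gripper's body, between the roots of the fingers; the fingertips stand ctrl.finger_overhang ahead of it and the grasp point (between the pads) lies 54 mm ahead of it (ctrl.finger_overhang is the distance from the TCP to the fingertips, in m); z points along the fingers, y is the line along which they close (so a half turn about z gives the same grasp; the last joint's range is limited). The gripper opens to 85 mm and grips with 20 to 120 N. Pads are 22 mm wide; open, the fingers measure 114 mm over their backs; the gripper's body (76 mm by 85 mm) begins 54 mm behind the grasp point. The pads swing forward as they close: fully open they stand 13 mm farther back than shut.
Start: joints at [-1.329, 0.053, 1.613, -0, 1.476, -0.119], TCP at [0.221, -0.585, 0.304] pointing down, gripper open.
Joint ranges: [-3.01, 3.01], [-1.01, 2.22], [0.06, 2.58], [-1.02, 4.17], [0.09, 2.62], [-3.14, 3.14]. Speed limits (rad/s): [2.57, 2.57, 3.14, 3.14, 3.14, 3.14].

## Interface

Orientations are given as a rotation vector (axis times angle).
In Python, from station import ctrl, vision gives the robot as it stands. The module is installed in compiled form; this text tells all that it offers.
- The arm moves only by the tool drive_tool, never from a script. Its argument "rows" is a list of rows, each a list of 2 entries, a list of its own where there are three numbers: the shift along the tool's x, y, z in m, then the turn about the tool's z in rad. A call has 1 to 10 rows; each row shifts and turns the commanded pose from where the row before left it, along the tool's axes as they then stand; what a row does not reach is not made up. A row lasts 1/10 s, in which the tool goes at most 50 mm and 8.59 degrees, less where a joint would pass 70% of its speed; a pose out of reach is approached as far as the arm can. A call with a gripper value outside its range is refused whole. "jaw" is the closure, from 0 (fully open) to 1 (shut), set as the call begins (left out, the last holds). The fingers move at their own pace and stop on an object; "grip_force" is the grip in N (left out, the last holds). Time passes only in rows, so rows that do not move let the fingers close. It gives the time, the measured TCP pose, the force, the opening and the grip force at its end, in the units of the state.
- ctrl.get_obs(): the state, without advancing time (a new reading comes with each control period).
- vision.get_image(name): name is "side" or "top"; returns a dict with "image" (384x512x3 uint8, blue, green, red), "vertical_fov" (degrees; the focal length in pixels is half the picture's height over the tangent of half this angle, whatever the lens; pixels are square), "cx", "cy" (the principal point, pixels), "R" (3x3) and "t" (3): a world point X has camera coordinates R X + t. Camera axes: x right, y down, z forward; pixel columns grow to the right and rows downward; lengths in m; the calibration is good to about 2 mm. A picture is of the moment at which its call begins. There is no depth.
- ctrl.finish_job(): hands the job in; it is judged then, once.
The state is a dict: "t": time; "q": joint angles; "dq": joint speeds; "effort": joint torques, N m; "tool_pos": TCP position; "tool_rot": TCP orientation; "contact_force": force on the tool from outside, world axes, zero at the start; "wrist_torque": the same for the moment, N m; "opening": finger opening in m; "grip_force": force on a finger pad.
Only numpy, scipy, OpenCV 4.12 (cv2) and the standard library are available. Lean on these libraries where they do the work, as an engineer would, in place of code of your own. Each camera call takes 0.05 s, during which the arm holds its last target. There are 200 camera calls.

## Task

Prove the two wooden hanging pegs: pull each straight up by its head until it bites, work up to about 15 newtons and keep that pull on steadily for two seconds, never straining it beyond 25 newtons. The peg that holds is to be let down again until it sits on its block; the peg that comes out has failed, so put it in the white basket. Leave the paste bowl, the tape roll and the offcut where they are.

Things in the scene. Friction and masses are not known exactly. Their poses are not given: they have to be found in the camera images.
- peg_a_head (a point): centre of the head (28 x 28 x 24 mm high, grip here) of a 96 mm, 50 g square wooden hanging peg; x, y square to its sides. Below: head underside at -12 mm, 18 mm square stem, 42 mm square shoulder from -36 to -42 mm that rests on the block, then a 46 mm tenon in the block with a 24 mm collar and round nose. Freed, the peg slides up with only its weight; it is clear of the block 50 mm up. Stands in block_a.
- peg_b_head (a point): centre of the head (28 x 28 x 24 mm high, grip here) of a 96 mm, 50 g square wooden hanging peg; x, y square to its sides. Below: head underside at -12 mm, 18 mm square stem, 42 mm square shoulder from -36 to -42 mm that rests on the block, then a 46 mm tenon in the block with a 24 mm collar and round nose. Freed, the peg slides up with only its weight; it is clear of the block 50 mm up. Stands in block_b.
- block_a: fixed wooden block, 70 x 70 x 60 mm high, with a screwed foot 126 mm long in y; origin at the centre of its underside, z up. Holds peg_a in a 27 mm square bore. If its hidden cross pin is sound the peg has 2 to 10 mm of play upward (unseen, differs), then bites and yields 1 mm per 6 N. In one of the two blocks the pin is broken; they look alike.
- block_b: fixed wooden block, 70 x 70 x 60 mm high, with a screwed foot 126 mm long in y; origin at the centre of its underside, z up. Holds peg_b in a 27 mm square bore. If its hidden cross pin is sound the peg has 2 to 10 mm of play upward (unseen, differs), then bites and yields 1 mm per 6 N. In one of the two blocks the pin is broken; they look alike.
- white_basket: loose white slatted plastic basket, 156 (its x) x 243 (its y) x 76 mm high, open at the top; origin at the centre of its underside, z up. For the failed peg.
- paste_bowl: bystander: grey-white round bowl, 118 mm wide, 50 mm high; origin at the centre of its underside
- tape_white: bystander: roll of white tape lying flat, 68 x 71 x 18 mm; origin at the centre of its underside
- offcut_2: bystander: wooden offcut lying flat, 30 x 90 (its y) x 20 mm; origin at the centre of its underside
There are look-alikes about, which are no part of the job. What is shaped like the part that bears peg_a_head but pink is not meant. What is shaped like the part that bears peg_b_head but green is not meant.

How it is judged:
On the way:
1. the sound peg is pulled up against its pin with 10 to 20 N without a break for 1.5 s (contact force between peg_a and pinpad_a between 10 and 20 N), for 1.5 s.
At the end, for the whole second after the job is handed in: The peg that held sits on its block again, upright (raised by less than 1.5 mm), and the peg that came out lies inside the white basket, which stands level (head centre within the basket's outline and less than 95 mm above its underside); both pegs at rest (z of peg_a_head in the frame of block_a between 0.1 and 0.1035 m and angle between peg_a_head's own z axis and vertical below 0.08 rad and x of peg_b_head in the frame of white_basket between -0.078 and 0.078 m and y of peg_b_head in the frame of white_basket between -0.121 and 0.121 m and z of peg_b_head in the frame of white_basket between 0 and 0.095 m and angle between white_basket's own z axis and vertical below 0.1 rad and linear speed of each of peg_b, peg_a below 0.02 m/s); the robot touches nothing.
It fails at once if the sound peg is strained against its pin with more than 25 N (contact force between peg_a and pinpad_a above 25 N).
It fails at once if the paste bowl, the tape roll or the offcut is shifted by more than 30 mm (distance of any of paste_bowl, tape_white, offcut_2 from where it was at the start of the episode above 0.03 m).
It also fails if it takes over 67 s, if anything falls off the work surface, if the arm or the gripper's body presses on something with over 40 N, if the wrist force passes 120 N, or if a joint passes its speed limit or range.

## Working session

There is one attempt and no reset: what is moved stays moved. The work goes in short steps, Python scripts to look and compute and a tool call to move; the robot and the scene stay as the last step left them, time stands still between calls to the robot, and variables do not carry over. Pictures are saved under pics/ and viewed, at most 10 in all, crops included, and the job is handed in when it is done.

Besides the shell and the picture viewer there is one more tool, called after "Request:" by a JSON object that holds its "op" and its "data". drive_tool: Moves the arm, as the interface text tells. Its arguments: {"type":"object","properties":{"rows":{"type":"array","items":{"type":"array"}},"jaw":{"type":"number"},"grip_force":{"type":"number"}},"required":["rows"]}

```bash
mkdir -p pics; cat > h.py <<'E'
import numpy as np, cv2, json
from station import ctrl, vision
def cam(n):
    d=vision.get_image(n); im=d["image"]; f=im.shape[0]/2/np.tan(np.radians(d["vertical_fov"])/2)
    K=np.array([[f,0,d["cx"]],[0,f,d["cy"]],[0,0,1]]); return im,K,np.array(d["R"]),np.array(d["t"])
def proj(c,X):
    p=c[1]@(c[2]@np.array(X)+c[3]); return p[:2]/p[2]
def ray(c,uv):
    d=c[2].T@np.linalg.inv(c[1])@np.array([uv[0],uv[1],1.]); return -c[2].T@c[3],d
def atz(c,uv,z):
    o,d=ray(c,uv); return o+d*(z-o[2])/d[2]
def tri(c1,u1,c2,u2):
    A=[];b=[]
    M=np.zeros((3,3));v=np.zeros(3)
    for c,u in((c1,u1),(c2,u2)):
        o,d=ray(c,u); d=d/np.linalg.norm(d); P=np.eye(3)-np.outer(d,d); M+=P; v+=P@o
    return np.linalg.solve(M,v)
E
python3 - <<'E'
from h import *
for n in("side","top"):
    c=cam(n); cv2.imwrite(f"pics/{n}0.png",cv2.resize(c[0],(800,600),interpolation=cv2.INTER_CUBIC))
    np.savez(n+".npz",K=c[1],R=c[2],t=c[3]); print(n,-c[2].T@c[3],c[1][0,0])
o=ctrl.get_obs(); print(o["t"],o["tool_pos"],o["tool_rot"],o["contact_force"],o["opening"],ctrl.finger_overhang)
E
```

```text
side [0.4059973  0.77927491 0.65024593] 360.3766124470545
top [ 0.37498062 -0.04368057  1.16465479] 441.1944207531671
0.1 [ 0.22055638 -0.58431747  0.30275576] [-3.08869917e+00 -5.63401579e-01  1.52959370e-04] [0.11351071 0.15108631 1.14254006] 0.08589234671620516 0.0726
```

View pics/side0.png

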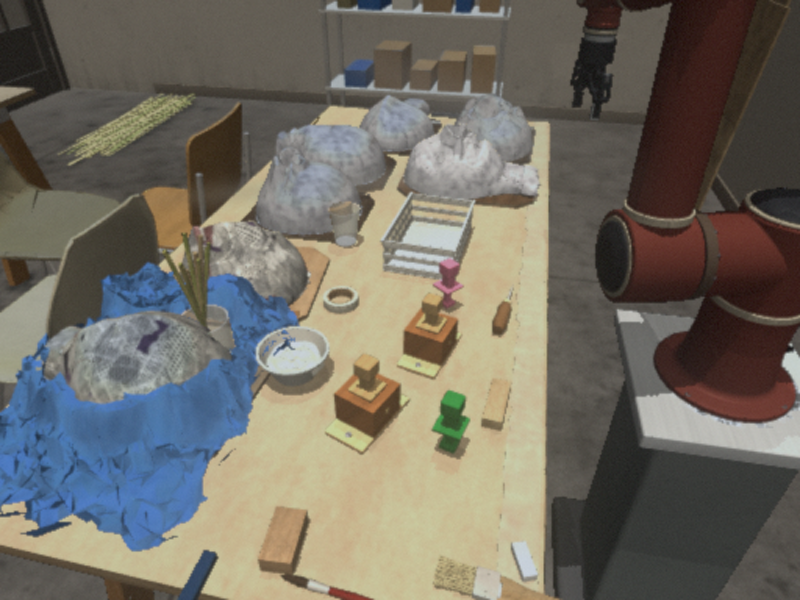

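View pics/top0.png

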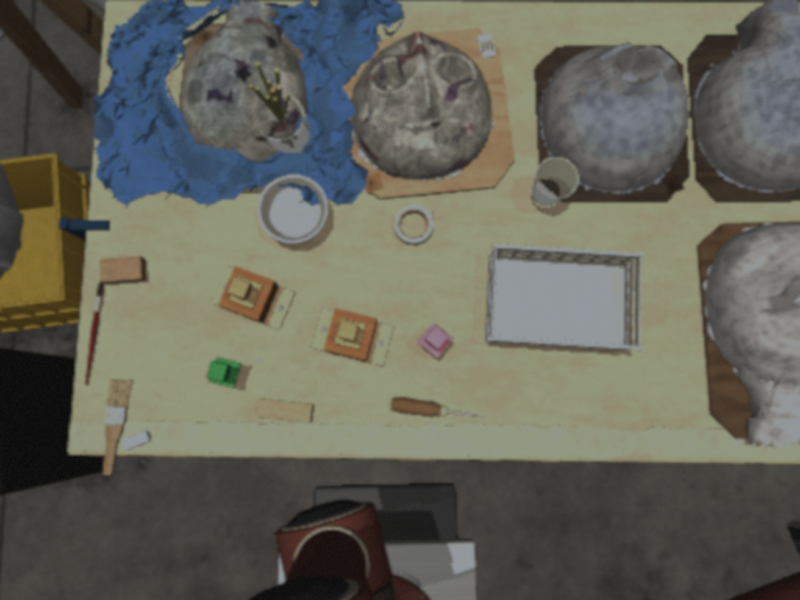

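The side view shows wooden pegs at (367,370) and (431,305) px (800x600 scale). The same pegs are at (240,288) and (348,332) in the top view, where the basket's centre is about (565,298). The pink and green ones are decoys. I'll enlarge the pegs in both views.

```bash
python3 - <<'E'
import cv2,numpy as np
s=cv2.imread('pics/side0.png');t=cv2.imread('pics/top0.png')
a=s[270:460,310:500]; b=t[240:400,200:400]
cv2.imwrite('pics/c1.png',np.hstack([cv2.resize(a,(400,400),interpolation=2),cv2.resize(b,(400,320),interpolation=2) if 0 else cv2.copyMakeBorder(cv2.resize(b,(400,320),interpolation=2),0,80,0,0,0)]))
E
```

```text
(no output)
```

View pics/c1.png

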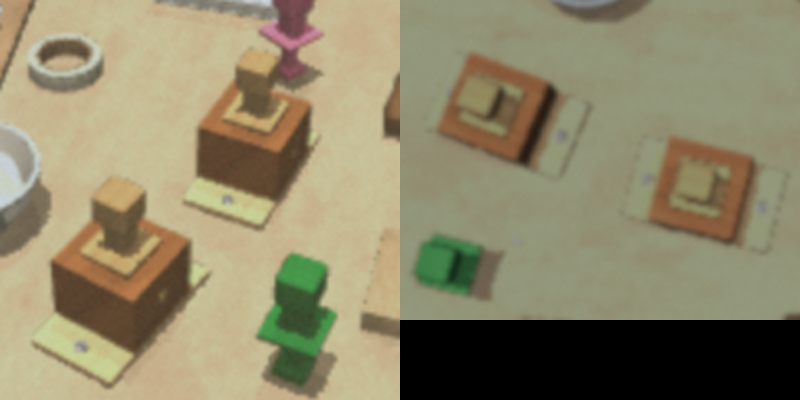

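```bash
python3 - <<'E'
from h import *
def ld(n):
    d=np.load(n+".npz"); return None,d["K"],d["R"],d["t"]
S,T=ld("side"),ld("top")
s=lambda u,v:((310+u*190/400)*.64-.18,(270+v*190/400)*.64-.18)
t=lambda u,v:((200+(u-400)/2)*.64-.18,(240+v/2)*.64-.18)
f=lambda u,v:(u*.64-.18,v*.64-.18)
for n,a,b in(("L",(119,196),(481,97)),("R",(259,61),(696,182))):
    X=tri(S,s(*a),T,t(*b)); print(n,X,"reproj",proj(S,X)-s(*a),"topz.114:",atz(T,t(*b),.114),atz(S,s(*a),.114))
def ang(p,q,z): 
    d=atz(T,t(*q),z)-atz(T,t(*p),z); return d, np.degrees(np.arctan2(d[1],d[0]))
print("L top edges",ang((475,55),(553,78),.06),ang((553,78),(520,160),.06))
print("R",ang((668,138),(753,156),.06),ang((753,156),(738,242),.06))
print("L foot edge",ang((588,102),(558,177),.006),"R foot",ang((787,172),(768,250),.006))
for p in((493,247),(640,255),(638,350),(488,343)): print("basket rim",atz(T,f(*p),.076))
for p in((285,208),(413,225),(285,410)): print("byst",atz(T,f(*p),.02))
E
```

```text
L [0.55665064 0.20044031 0.10718529] reproj [0.49960638 0.10691703] topz.114: [0.55434206 0.19872627 0.114     ] [0.55591364 0.20757391 0.114     ]
R [0.4849906  0.03328325 0.11119629] reproj [0.16029072 0.02926244] topz.114: [0.48428054 0.03306295 0.114     ] [0.48499784 0.03711503 0.114     ]
L top edges (array([-0.02070337, -0.06395342,  0.        ]), np.float64(-107.93810543212528)) (array([-0.06665049,  0.02650073,  0.        ]), np.float64(158.31686809102433))
R (array([-1.63268421e-02, -6.84834583e-02, -2.22044605e-16]), np.float64(-103.40932669949693)) (array([-6.88923899e-02,  1.33304506e-02,  2.22044605e-16]), np.float64(169.048791481144))
L foot edge (array([-0.06362692,  0.02545823,  0.        ]), np.float64(158.1928004944309)) R foot (array([-0.06523303,  0.0174282 ,  0.        ]), np.float64(165.0417551791017))
basket rim [ 0.61862748 -0.19995906  0.076     ]
basket rim [ 0.59950445 -0.43510454  0.076     ]
basket rim [ 0.44725903 -0.42005385  0.076     ]
basket rim [ 0.46389565 -0.18503748  0.076     ]
byst [0.70866735 0.14539578 0.02      ]
byst [ 0.67300897 -0.07343689  0.02      ]
byst [0.36646114 0.14501801 0.02      ]
```

Peg heads: L at about (0.556, 0.201), yaw −20°; R at about (0.485, 0.033), yaw −14°. Head tops are at about 0.11. The basket is at (0.532, −0.310). I'll go above R first.

Request:
{"op": "drive_tool", "data": {"rows": [[[0.031,-0.032,0],0],[[0.031,-0.032,0],0],[[0.031,-0.032,0],0],[[0.031,-0.032,0],0],[[0.031,-0.032,0],0],[[0.031,-0.032,0],0],[[0.031,-0.032,0],0],[[0.031,-0.032,0],0],[[0.031,-0.032,0],0],[[0.031,-0.032,0],0]], "jaw": 0, "grip_force": 60}}

```text
t: 1.1
tool_pos: [0.3978, -0.1741, 0.3036]
tool_rot: [-3.091, -0.563, -0.0]
contact_force: [0.3, -0.3, 0.7]
opening: 0.0848
grip_force: 0.0
```

Request:
{"op": "drive_tool", "data": {"rows": [[[0.031,-0.032,0],0],[[0.031,-0.032,0],0],[[0.031,-0.032,0],0],[[0.031,-0.032,0],-0.138],[[0,0,0],-0.138],[[0,0,0],-0.138],[[0,0,0],-0.138],[[0,0,0],-0.138],[[0,0,0],-0.138],[[0,0,0],-0.138]]}}

```text
t: 2.1
tool_pos: [0.4683, -0.0123, 0.3033]
tool_rot: [-2.469, -1.941, 0.001]
contact_force: [0.1, -0.1, 0.5]
opening: 0.0855
grip_force: 0.0
```

```bash
cat >> h.py <<'E'
from scipy.spatial.transform import Rotation as Ro
def plan(xyz,deg=None):
    o=ctrl.get_obs(); p=np.array(o["tool_pos"]); R=Ro.from_rotvec(o["tool_rot"]).as_matrix()
    th=np.degrees(np.arctan2(R[1,0],R[0,0]))
    print("t",o["t"],"pos",p.round(4),"th",th.round(2),"tilt",R[:,2].round(3),"F",np.round(o["contact_force"],2),"open",round(o["opening"],4),"q",np.round(o["q"],2))
    print("shift now axes",(R.T@(np.array(xyz)-p)).round(4))
    if deg is not None: 
        a=np.radians(th-deg); print("turn",a.round(4),"shift after turn",((R@Ro.from_euler('z',a).as_matrix()).T@(np.array(xyz)-p)).round(4))
E
python3 - <<'E'
from h import *
plan([.485,.0335,.102+.054],76)
c=cam("top");d=cam("side")
a=cv2.resize(c[0][140:280,120:280],(400,350),interpolation=2);b=cv2.resize(d[0][130:270,200:360],(400,350),interpolation=2)
cv2.imwrite('pics/v1.png',np.hstack([a,b]))
E
```

```text
t 2.1 pos [ 0.4683 -0.0123  0.3033] th 76.35 tilt [-0.001  0.    -1.   ] F [ 0.14 -0.07  0.48] open 0.0855 q [-0.19 -0.34  1.96 -0.    1.51  0.05]
shift now axes [0.0484 0.0056 0.1473]
turn 0.0062 shift after turn [0.0485 0.0053 0.1473]
```

View pics/v1.png

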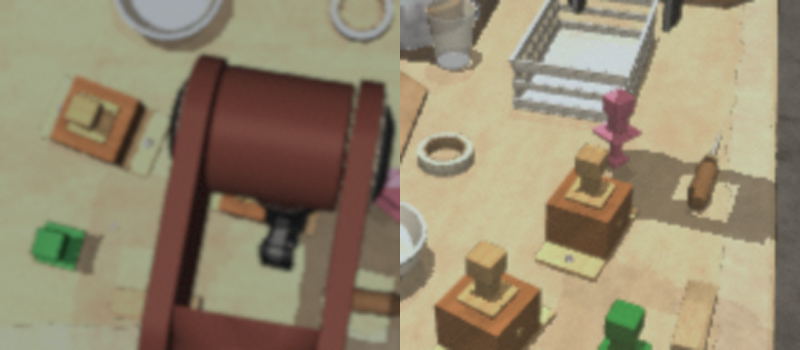

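The side camera confirms that R's head is at crop (593,153). The arm hides it from the top camera. I'll descend around it with the jaws open, then look from the side before closing.

Request:
{"op": "drive_tool", "data": {"rows": [[[0.024,0.003,0.02],0.006],[[0.0245,0.0025,0.03],0],[[0,0,0.03],0],[[0,0,0.02],0],[[0,0,0.02],0],[[0,0,0.0],0]]}}

```text
t: 2.8
tool_pos: [0.4835, 0.0335, 0.1803]
tool_rot: [-2.48, -1.921, 0.008]
contact_force: [-0.3, 0.3, -0.4]
opening: 0.0856
grip_force: 0.0
```

```bash
python3 - <<'E'
from h import *
plan([.485,.0335,.102+.054],76)
d=cam("side"); print(proj(d,[.485,.0335,.114]))
cv2.imwrite('pics/v2.png',cv2.resize(d[0][135:235,220:340],(720,600),interpolation=2))
E
```

```text
t 2.8 pos [0.4835 0.0335 0.1803] th 75.53 tilt [-0.007  0.001 -1.   ] F [-0.32  0.3  -0.43] open 0.0856 q [-0.08 -0.18  2.04 -0.    1.28  0.17]
shift now axes [0.0004 0.0016 0.0243]
turn -0.0081 shift after turn [0.0003 0.0016 0.0243]
[277.14579742 190.35120679]
```

View pics/v2.png

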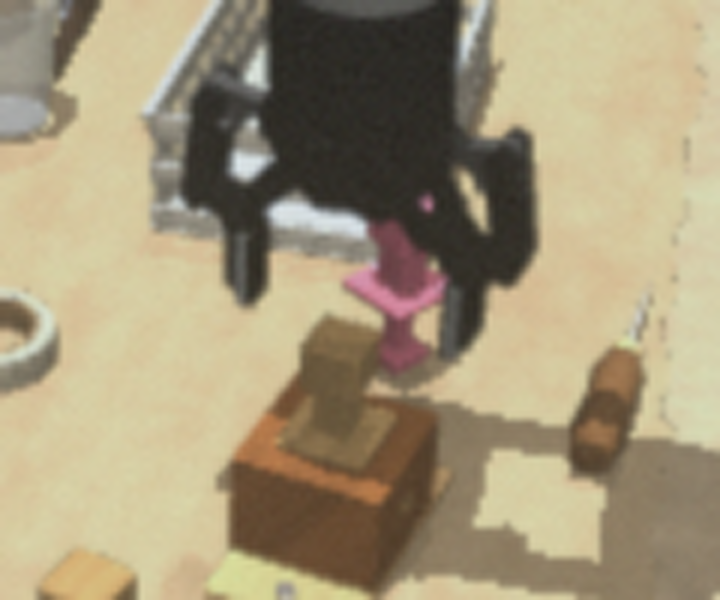

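The fingertips straddle the R head: their midpoint is at about (350,328) and the head top at (342,333). Next I descend and close.

Request:
{"op": "drive_tool", "data": {"rows": [[[0,0.0015,0.012],0],[[0,0,0.012],0],[[0,0,0],0]]}}

```text
t: 3.15
tool_pos: [0.4863, 0.033, 0.1582]
tool_rot: [-2.48, -1.925, 0.003]
contact_force: [0.1, 0.1, -0.8]
opening: 0.0854
grip_force: 0.0
```

Request:
{"op": "drive_tool", "data": {"rows": [[[0,0,0],0],[[0,0,0],0],[[0,0,0],0],[[0,0,0],0],[[0,0,0],0],[[0,0,0],0],[[0,0,0],0]], "jaw": 1, "grip_force": 60}}

```text
t: 3.85
tool_pos: [0.4876, 0.0329, 0.1606]
tool_rot: [2.48, 1.927, 0.002]
contact_force: [0.0, -0.0, 2.7]
opening: 0.0271
grip_force: 59.8
```

Request:
{"op": "drive_tool", "data": {"rows": [[[0,0,-0.001],0],[[0,0,-0.001],0],[[0,0,0],0]]}}

```text
t: 4.15
tool_pos: [0.4869, 0.033, 0.1615]
tool_rot: [-2.481, -1.927, 0.001]
contact_force: [0.9, 0.5, -1.1]
opening: 0.0269
grip_force: 59.5
```

Request:
{"op": "drive_tool", "data": {"rows": [[[0,0,-0.001],0],[[0,0,0],0]]}}

```text
t: 4.35
tool_pos: [0.4871, 0.0329, 0.1628]
tool_rot: [-2.481, -1.927, 0.0]
contact_force: [0.4, -0.5, 0.4]
opening: 0.027
grip_force: 59.5
```

Request:
{"op": "drive_tool", "data": {"rows": [[[0,0,-0.001],0],[[0,0,-0.001],0],[[0,0,0],0]]}}

```text
t: 4.65
tool_pos: [0.4869, 0.0329, 0.1642]
tool_rot: [-2.481, -1.927, 0.0]
contact_force: [2.0, -0.6, -5.2]
opening: 0.0271
grip_force: 59.4
```

Request:
{"op": "drive_tool", "data": {"rows": [[[0,0,-0.001],0],[[0,0,0],0]]}}

```text
t: 4.85
tool_pos: [0.4869, 0.033, 0.165]
tool_rot: [-2.481, -1.927, 0.0]
contact_force: [3.3, -0.4, -10.0]
opening: 0.027
grip_force: 59.6
```

Biting at about 5 N per mm, so R is the sound peg. I'll raise it towards 15 N.

Request:
{"op": "drive_tool", "data": {"rows": [[[0,0,-0.0005],0],[[0,0,-0.0005],0],[[0,0,0],0],[[0,0,0],0]]}}

```text
t: 5.25
tool_pos: [0.4868, 0.0329, 0.166]
tool_rot: [-2.481, -1.927, 0.001]
contact_force: [4.4, -0.2, -15.2]
opening: 0.027
grip_force: 59.9
```

Request:
{"op": "drive_tool", "data": {"rows": [[[0,0,0],0],[[0,0,0],0],[[0,0,0],0],[[0,0,0],0],[[0,0,0],0],[[0,0,0],0],[[0,0,0],0],[[0,0,0],0],[[0,0,0],0],[[0,0,0],0]]}}

```text
t: 6.25
tool_pos: [0.4868, 0.0329, 0.1661]
tool_rot: [-2.481, -1.927, 0.001]
contact_force: [5.2, -1.3, -15.3]
opening: 0.0267
grip_force: 59.9
```

Request:
{"op": "drive_tool", "data": {"rows": [[[0,0,0],0],[[0,0,0],0],[[0,0,0],0],[[0,0,0],0],[[0,0,0],0],[[0,0,0],0],[[0,0,0],0],[[0,0,0],0],[[0,0,0],0],[[0,0,0],0]]}}

```text
t: 7.25
tool_pos: [0.4868, 0.0329, 0.1661]
tool_rot: [-2.481, -1.927, 0.001]
contact_force: [5.4, -0.6, -16.7]
opening: 0.0271
grip_force: 59.9
```

Request:
{"op": "drive_tool", "data": {"rows": [[[0,0,0],0],[[0,0,0],0],[[0,0,0],0]]}}

```text
t: 7.55
tool_pos: [0.4868, 0.0329, 0.1661]
tool_rot: [-2.481, -1.927, 0.001]
contact_force: [5.7, -0.6, -16.1]
opening: 0.0266
grip_force: 59.9
```

Held about 2.3 s at roughly 15–16 N. Now letting it down until it seats.

Request:
{"op": "drive_tool", "data": {"rows": [[[0,0,0.001],0],[[0,0,0.001],0],[[0,0,0.001],0],[[0,0,0.001],0],[[0,0,0.001],0],[[0,0,0],0]]}}

```text
t: 8.15
tool_pos: [0.4881, 0.0329, 0.1635]
tool_rot: [2.48, 1.926, 0.003]
contact_force: [0.6, 0.3, -0.9]
opening: 0.0274
grip_force: 62.0
```

Request:
{"op": "drive_tool", "data": {"rows": [[[0,0,0.0005],0],[[0,0,0.0005],0],[[0,0,0],0]]}}

```text
t: 8.45
tool_pos: [0.4875, 0.0329, 0.1613]
tool_rot: [2.481, 1.927, 0.001]
contact_force: [-0.3, 0.5, -1.1]
opening: 0.027
grip_force: 62.0
```

Request:
{"op": "drive_tool", "data": {"rows": [[[0,0,0.0005],0],[[0,0,0.0005],0],[[0,0,0],0],[[0,0,0],0]]}}

```text
t: 8.85
tool_pos: [0.4874, 0.0329, 0.1606]
tool_rot: [2.481, 1.927, 0.0]
contact_force: [-3.4, 0.6, 5.2]
opening: 0.027
grip_force: 62.7
```

Request:
{"op": "drive_tool", "data": {"rows": [[[0,0,0.0005],0],[[0,0,0.0005],0],[[0,0,0],0],[[0,0,0],0]]}}

```text
t: 9.25
tool_pos: [0.4875, 0.033, 0.1606]
tool_rot: [-2.481, -1.927, 0.0]
contact_force: [-5.6, 0.1, 10.9]
opening: 0.0269
grip_force: 63.7
```

Seated: z has stopped at 0.1606 and the upward force is rising. Releasing and rising.

Request:
{"op": "drive_tool", "data": {"rows": [[[0,0,-0.0005],0],[[0,0,0],0],[[0,0,0],0],[[0,0,0],0],[[0,0,0],0],[[0,0,0],0]], "jaw": 0}}

```text
t: 9.85
tool_pos: [0.4871, 0.0329, 0.1592]
tool_rot: [-2.481, -1.927, 0.0]
contact_force: [0.4, 0.9, 0.6]
opening: 0.085
grip_force: 0.0
```

Request:
{"op": "drive_tool", "data": {"rows": [[[0,0,-0.03],0],[[0,0,-0.04],0],[[0,0,-0.04],0],[[0,0,-0.03],0],[[0,0,0],0]]}}

```text
t: 10.35
tool_pos: [0.4893, 0.0328, 0.3055]
tool_rot: [2.475, 1.923, 0.012]
contact_force: [0.1, 0.7, -0.6]
opening: 0.0854
grip_force: 0.0
```

```bash
python3 - <<'E'
from h import *
plan([.556,.201,.20],70)
plan([.556,.201,.157],70)
E
```

```text
t 10.35 pos [0.4893 0.0328 0.3055] th 75.68 tilt [ 0.01  -0.001 -1.   ] F [ 0.14  0.71 -0.57] open 0.0854 q [-0.09 -0.29  1.92 -0.    1.5   0.16]
shift now axes [0.1793 0.0219 0.1061]
turn 0.0991 shift after turn [0.1806 0.004  0.1061]
t 10.35 pos [0.4893 0.0328 0.3055] th 75.68 tilt [ 0.01  -0.001 -1.   ] F [ 0.14  0.71 -0.57] open 0.0854 q [-0.09 -0.29  1.92 -0.    1.5   0.16]
shift now axes [0.1793 0.0214 0.1491]
turn 0.0991 shift after turn [0.1805 0.0036 0.1491]
```

Request:
{"op": "drive_tool", "data": {"rows": [[[0,0,0],0.099],[[0.045,0.001,0],0],[[0.045,0.001,0],0],[[0.045,0.001,0],0],[[0.0455,0.001,0],0],[[0,0,0.04],0],[[0,0,0.04],0],[[0,0,0.03],0],[[0,0,0.0],0],[[0,0,0],0]]}}

```text
t: 11.35
tool_pos: [0.5523, 0.2011, 0.1887]
tool_rot: [-2.573, -1.801, 0.003]
contact_force: [-0.1, -0.1, -0.3]
opening: 0.0854
grip_force: 0.0
```

```bash
python3 - <<'E'
from h import *
plan([.557,.201,.157],70)
d=cam("side"); print(proj(d,[.557,.201,.114]))
cv2.imwrite('pics/v3.png',cv2.resize(d[0][150:270,190:334],(720,600),interpolation=2))
E
```

```text
t 11.35 pos [0.5523 0.2011 0.1887] th 70.0 tilt [-0.002 -0.    -1.   ] F [-0.11 -0.14 -0.26] open 0.0854 q [0.22 0.06 1.8  0.   1.28 0.57]
shift now axes [0.0016 0.0045 0.0317]
turn -0.0 shift after turn [0.0016 0.0045 0.0317]
[234.60164388 230.15633047]
```

View pics/v3.png

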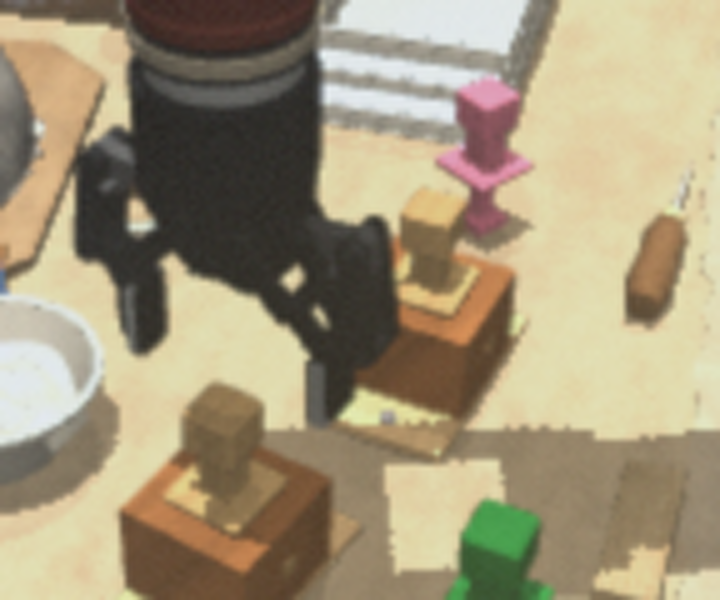

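The fingers stand over the L head: their midpoint is at about (235,375) and the head top at (223,400), which matches its projection. R sits on its block. Next I descend and close.

Request:
{"op": "drive_tool", "data": {"rows": [[[0.0015,0.0045,0.011],0],[[0,0,0.011],0],[[0,0,0.01],0],[[0,0,0],0],[[0,0,0],0]]}}

```text
t: 11.9
tool_pos: [0.5571, 0.201, 0.1568]
tool_rot: [-2.573, -1.802, 0.002]
contact_force: [0.3, 0.1, 0.4]
opening: 0.0852
grip_force: 0.0
```

Request:
{"op": "drive_tool", "data": {"rows": [[[0,0,0],0],[[0,0,0],0],[[0,0,0],0],[[0,0,0],0],[[0,0,0],0],[[0,0,0],0],[[0,0,0],0]], "jaw": 1, "grip_force": 60}}

```text
t: 12.6
tool_pos: [0.5577, 0.2011, 0.1579]
tool_rot: [2.573, 1.802, 0.001]
contact_force: [0.1, -0.1, 2.2]
opening: 0.0277
grip_force: 59.5
```

Request:
{"op": "drive_tool", "data": {"rows": [[[0,0,-0.001],0],[[0,0,-0.001],0],[[0,0,0],0]]}}

```text
t: 12.9
tool_pos: [0.5572, 0.201, 0.1591]
tool_rot: [-2.573, -1.802, 0.001]
contact_force: [0.7, 0.1, -1.3]
opening: 0.0268
grip_force: 59.2
```

Request:
{"op": "drive_tool", "data": {"rows": [[[0,0,-0.001],0],[[0,0,-0.001],0],[[0,0,0],0]]}}

```text
t: 13.2
tool_pos: [0.5575, 0.2011, 0.1615]
tool_rot: [2.573, 1.802, 0.0]
contact_force: [-0.1, 0.5, -0.1]
opening: 0.0274
grip_force: 59.2
```

Request:
{"op": "drive_tool", "data": {"rows": [[[0,0,-0.001],0],[[0,0,-0.001],0],[[0,0,0],0]]}}

```text
t: 13.5
tool_pos: [0.5576, 0.2011, 0.1637]
tool_rot: [2.573, 1.802, 0.001]
contact_force: [0.3, -0.2, -0.8]
opening: 0.0272
grip_force: 59.2
```

Request:
{"op": "drive_tool", "data": {"rows": [[[0,0,-0.001],0],[[0,0,-0.001],0],[[0,0,0],0]]}}

```text
t: 13.8
tool_pos: [0.5575, 0.2011, 0.1657]
tool_rot: [2.573, 1.802, 0.001]
contact_force: [-0.2, 0.4, -1.3]
opening: 0.0269
grip_force: 59.2
```

Request:
{"op": "drive_tool", "data": {"rows": [[[0,0,-0.001],0],[[0,0,-0.001],0],[[0,0,0],0]]}}

```text
t: 14.1
tool_pos: [0.5575, 0.2011, 0.1676]
tool_rot: [2.573, 1.802, 0.0]
contact_force: [0.3, 0.0, 0.3]
opening: 0.0276
grip_force: 59.2
```

Request:
{"op": "drive_tool", "data": {"rows": [[[0,0,-0.001],0],[[0,0,-0.001],0],[[0,0,0],0]]}}

```text
t: 14.4
tool_pos: [0.5575, 0.2011, 0.1696]
tool_rot: [2.573, 1.802, 0.001]
contact_force: [-0.1, 0.3, -0.4]
opening: 0.0268
grip_force: 59.2
```

Request:
{"op": "drive_tool", "data": {"rows": [[[0,0,-0.001],0],[[0,0,-0.001],0],[[0,0,0],0]]}}

```text
t: 14.7
tool_pos: [0.5575, 0.2011, 0.1716]
tool_rot: [2.573, 1.802, 0.0]
contact_force: [-0.6, 0.3, -0.9]
opening: 0.0272
grip_force: 59.2
```

No bite by 13.7 mm, so L has failed. Lifting it clear.

Request:
{"op": "drive_tool", "data": {"rows": [[[0,0,-0.006],0],[[0,0,-0.01],0],[[0,0,-0.01],0],[[0,0,-0.015],0],[[0,0,-0.02],0],[[0,0,-0.025],0],[[0,0,-0.025],0],[[0,0,-0.025],0],[[0,0,-0.01],0],[[0,0,0],0]]}}

```text
t: 15.7
tool_pos: [0.5582, 0.2013, 0.3205]
tool_rot: [2.572, 1.801, 0.007]
contact_force: [0.5, -0.1, -0.6]
opening: 0.0271
grip_force: 59.2
```

```bash
python3 - <<'E'
from h import *
plan([.532,-.310,.31],85)
c=cam("top");d=cam("side")
cv2.imwrite('pics/v4.png',np.hstack([cv2.resize(d[0][90:290,160:360],(400,400),interpolation=2),cv2.resize(c[0][120:240,290:410],(400,400),interpolation=2)]))
E
```

```text
t 15.7 pos [0.5582 0.2013 0.3205] th 70.01 tilt [ 0.005  0.001 -1.   ] F [ 0.54 -0.13 -0.6 ] open 0.0271 q [ 0.22 -0.03  1.67  0.    1.5   0.57]
shift now axes [-0.4894  0.1502  0.0098]
turn -0.2617 shift after turn [-0.5116  0.0184  0.0098]
```

View pics/v4.png

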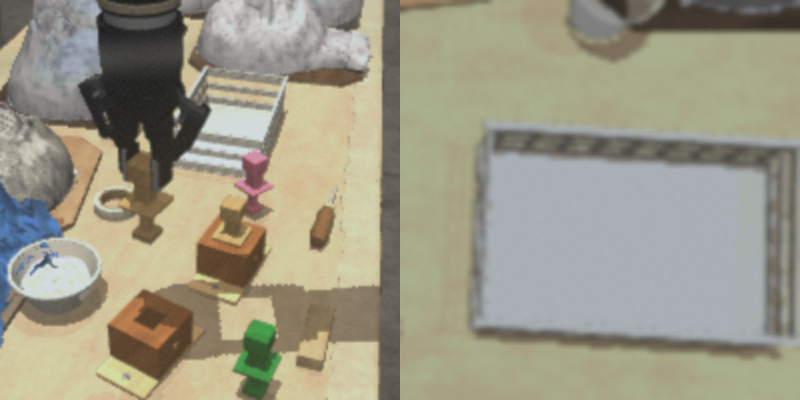

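The peg is out and hangs in the gripper at left (145,195), the L block is empty, and R is seated. Carrying it over to the basket.

Request:
{"op": "drive_tool", "data": {"rows": [[[-0.0445,0.0137,0],0],[[-0.0445,0.0137,0],0],[[-0.0445,0.0137,0],0],[[-0.0445,0.0137,0],0],[[-0.0445,0.0137,0],0],[[-0.0445,0.0137,0],0],[[-0.0445,0.0137,0],0],[[-0.0445,0.0137,0],0],[[-0.0445,0.0137,0],0],[[-0.0445,0.0137,0],0]]}}

```text
t: 16.8
tool_pos: [0.5329, -0.2655, 0.315]
tool_rot: [-2.571, -1.8, 0.002]
contact_force: [0.7, -0.1, -0.9]
opening: 0.0271
grip_force: 59.2
```

Request:
{"op": "drive_tool", "data": {"rows": [[[-0.0445,0.0137,0],0],[[0,0,0],-0.13],[[0,0,0],-0.13],[[0,0,0],0],[[0,0,0],0]]}}

```text
t: 17.3
tool_pos: [0.5312, -0.3101, 0.3157]
tool_rot: [-2.319, -2.116, 0.001]
contact_force: [0.8, -0.1, -0.9]
opening: 0.0278
grip_force: 59.3
```

```bash
python3 - <<'E'
from h import *
plan([.532,-.310,.158],85)
E
```

```text
t 17.3 pos [ 0.5312 -0.3101  0.3157] th 84.75 tilt [-0.002  0.002 -1.   ] F [ 0.75 -0.11 -0.89] open 0.0278 q [-0.65  0.02  1.62  0.    1.5  -0.56]
shift now axes [-1.000e-04  1.100e-03  1.577e-01]
turn -0.0043 shift after turn [-1.000e-04  1.100e-03  1.577e-01]
```

Request:
{"op": "drive_tool", "data": {"rows": [[[0,0,0.04],0],[[0,0,0.04],0],[[0,0,0.04],0],[[0,0,0.02],0],[[0,0,0.01],0],[[0,0,0.005],0],[[0,0,0],0],[[0,0,0],0]]}}

```text
t: 18.1
tool_pos: [0.5325, -0.311, 0.1642]
tool_rot: [2.316, 2.118, 0.001]
contact_force: [-0.0, -0.2, -1.1]
opening: 0.0272
grip_force: 59.2
```

Request:
{"op": "drive_tool", "data": {"rows": [[[0,0,0.002],0],[[0,0,0.002],0],[[0,0,0.002],0],[[0,0,0],0]]}}

```text
t: 18.5
tool_pos: [0.5315, -0.3104, 0.1561]
tool_rot: [-2.318, -2.12, 0.0]
contact_force: [0.2, -0.2, -0.9]
opening: 0.0268
grip_force: 59.2
```

Request:
{"op": "drive_tool", "data": {"rows": [[[0,0,0.002],0],[[0,0,0],0]]}}

```text
t: 18.7
tool_pos: [0.5315, -0.3104, 0.154]
tool_rot: [-2.318, -2.12, 0.0]
contact_force: [0.0, 0.2, -0.5]
opening: 0.027
grip_force: 59.2
```

Request:
{"op": "drive_tool", "data": {"rows": [[[0,0,0],0],[[0,0,0],0],[[0,0,0],0],[[0,0,0],0],[[0,0,0],0],[[0,0,0],0]], "jaw": 0.4}}

```text
t: 19.3
tool_pos: [0.5317, -0.3105, 0.1545]
tool_rot: [2.318, 2.12, 0.0]
contact_force: [0.5, -0.5, 0.1]
opening: 0.0515
grip_force: 0.0
```

Request:
{"op": "drive_tool", "data": {"rows": [[[0,0,-0.02],0],[[0,0,-0.03],0],[[0,0,-0.04],0],[[0,0,-0.04],0],[[0,0,-0.03],0],[[-0.04,0,0],0],[[-0.04,0,0],0],[[0,0,0],0],[[0,0,0],0],[[0,0,0],0]]}}

```text
t: 20.3
tool_pos: [0.5246, -0.3895, 0.314]
tool_rot: [-2.317, -2.12, -0.0]
contact_force: [-0.3, 0.5, -0.3]
opening: 0.0512
grip_force: 0.0
```

```bash
python3 - <<'E'
from h import *
plan([.532,-.310,.3],85)
c=cam("top");d=cam("side")
cv2.imwrite('pics/v5.png',np.hstack([cv2.resize(d[0][100:220,210:330],(400,400),interpolation=2),cv2.resize(c[0][120:240,290:410],(400,400),interpolation=2)]))
E
```

```text
t 20.3 pos [ 0.5246 -0.3895  0.314 ] th 84.93 tilt [-0.     0.001 -1.   ] F [-0.27  0.46 -0.32] open 0.0512 q [-0.75  0.11  1.53  0.    1.5  -0.66]
shift now axes [0.0798 0.0004 0.0141]
turn -0.0013 shift after turn [0.0798 0.0005 0.0141]
```

View pics/v5.png

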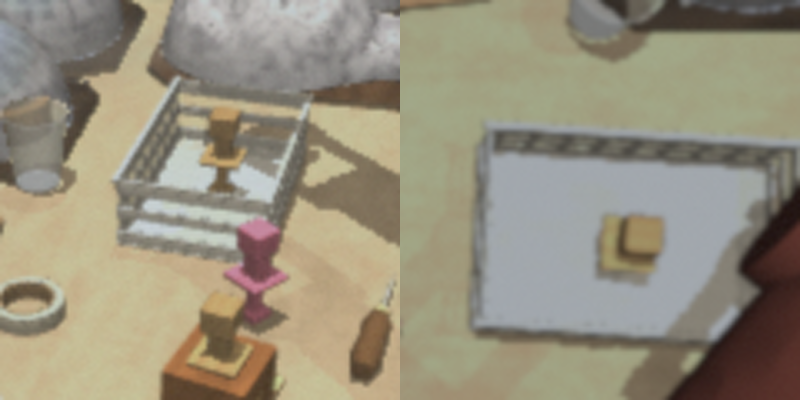

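The peg is inside the basket but standing on its nose (left 222,150; top view 635,240), and the R peg is seated. I'll tip the standing peg over gently along the basket's length with closed fingers so that it lies securely.

Request:
{"op": "drive_tool", "data": {"rows": [[[0,0,0.03],0],[[0,0,0.04],0],[[0,0,0.04],0],[[0,0,0.03],0],[[0,0,0.01],0],[[0,0,0],0],[[0,0,0],0]], "jaw": 1}}

```text
t: 21.1
tool_pos: [0.5254, -0.3905, 0.1665]
tool_rot: [2.315, 2.119, 0.0]
contact_force: [0.5, -0.4, 0.5]
opening: 0.0001
grip_force: 0.0
```

Request:
{"op": "drive_tool", "data": {"rows": [[[0.01,0,0],0],[[0.01,0,0],0],[[0.01,0,0],0],[[0.01,0,0],0],[[0.007,0,0],0],[[0.007,0,0],0],[[0.007,0,0],0],[[0.007,0,0],0],[[0.007,0,0],0],[[0.007,0,0],0]]}}

```text
t: 22.1
tool_pos: [0.5318, -0.308, 0.1644]
tool_rot: [-2.318, -2.12, 0.0]
contact_force: [0.8, 0.7, -0.0]
opening: 0.0
grip_force: 0.0
```

Request:
{"op": "drive_tool", "data": {"rows": [[[0,0,0],0],[[0,0,0],0],[[0,0,-0.03],0],[[0,0,-0.04],0],[[0,0,-0.04],0],[[0,0,-0.04],0],[[-0.045,0,0],0],[[-0.045,0,0],0],[[-0.045,0,0],0],[[0,0,0],0]]}}

```text
t: 23.1
tool_pos: [0.5182, -0.4478, 0.3138]
tool_rot: [2.323, 2.114, -0.003]
contact_force: [-0.2, 0.4, -0.3]
opening: -0.0001
grip_force: 0.0
```

```bash
python3 - <<'E'
from h import *
plan([.532,-.310,.3],85)
c=cam("top");d=cam("side")
cv2.imwrite('pics/v6.png',np.hstack([cv2.resize(d[0][100:220,210:330],(400,400),interpolation=2),cv2.resize(c[0][120:240,290:410],(400,400),interpolation=2)]))
E
```

```text
t 23.1 pos [ 0.5182 -0.4478  0.3138] th 84.59 tilt [-0.001 -0.002 -1.   ] F [-0.21  0.45 -0.31] open -0.0001 q [-0.82  0.19  1.45 -0.    1.5  -0.73]
shift now axes [0.1386 0.0007 0.0136]
turn -0.0072 shift after turn [0.1385 0.0017 0.0136]
```

View pics/v6.png

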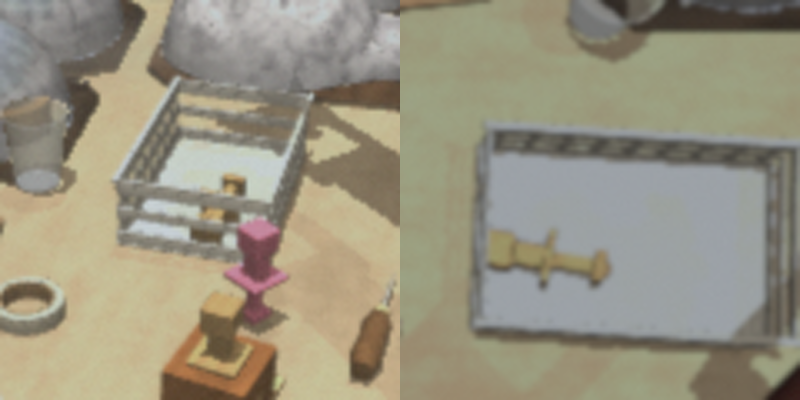

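The peg lies in the basket, with its head at (502,250) inside the left wall at about 480. The basket has not moved and R is seated. Letting it settle, then handing in.

Request:
{"op": "drive_tool", "data": {"rows": [[[0,0,0],0],[[0,0,0],0],[[0,0,0],0],[[0,0,0],0],[[0,0,0],0],[[0,0,0],0],[[0,0,0],0],[[0,0,0],0],[[0,0,0],0],[[0,0,0],0]]}}

```text
t: 24.2
tool_pos: [0.5198, -0.443, 0.3144]
tool_rot: [-2.318, -2.12, -0.0]
contact_force: [-0.1, -0.0, 0.2]
opening: -0.0002
grip_force: 0.0
```

```bash
python3 -c "
from station import ctrl
print(ctrl.finish_job())"
```

```text
the job is handed in; nothing more can be done
None
```

The job is handed in at about 24 s; no verdict came back. The sound peg was held at about 15–16 N for 2.3 s and let down onto its block, and the failed peg, which slid out without biting, lies in the white basket.

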